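# Lay the night tray to its drawn outlines

## Robot

A 6-joint arm with a two-finger parallel gripper is mounted at the origin on the work surface. World frame = base frame: x ahead of the robot, y to its left, z up, the work surface at z = 0. Lengths are in m, angles in rad, forces in N, time in s.
With the tool pointing down it reaches from about 0.225 to 0.875 m from the base axis. Payload 3.4 kg.
Tool frame: the origin (TCP) lies at the centre of the arm's flange, where the gripper is bolted on; the fingertips stand manip.tcp_to_tips ahead of it and the grasp point (between the pads) lies 155 mm ahead of it (manip.tcp_to_tips is the distance from the TCP to the fingertips, in m); z points along the fingers, y is the line along which they close (so a half turn about z gives the same grasp; the last joint's range is limited). The gripper opens to 85 mm and grips with 20 to 120 N. Pads are 22 mm wide; open, the fingers measure 114 mm over their backs; the gripper's body (76 mm by 85 mm) begins 54 mm behind the grasp point. The pads swing forward as they close: fully open they stand 13 mm farther back than shut.
Start: joints at [-1.414, 0.276, 1.505, -0, 1.361, -0.121], TCP at [0.158, -0.553, 0.405] pointing down, gripper open.
Joint ranges: [-2.89, 2.89], [-0.75, 2.08], [0.22, 2.7], [-1.18, 4.32], [0.11, 2.71], [-2.7, 2.7]. Speed limits (rad/s): [2.57, 2.57, 3.14, 3.14, 3.14, 3.14].

## Interface

Orientations are given as a unit quaternion [w, x, y, z].
In Python, from rig import sensors, imaging, manip gives the robot as it stands. The module is installed in compiled form; this text tells all that it offers.
- The arm moves only by the tool jog_arm, never from a script. Its argument "plan" is a list of rows, each an object of numbers: "dx", "dy", "dz": the shift along the tool's x, y, z in mm; "ax", "ay", "az": the turn, a rotation vector about the tool's x, y, z in units of 6 degrees (1.0 is 6 degrees); "grip": the closure, from 0 (fully open) to 1 (shut). A call has 1 to 20 rows; each row shifts and turns the commanded pose from where the row before left it, along the tool's axes as they then stand; what a row does not reach is not made up. A row lasts 1/12 s, in which the tool goes at most 41.7 mm and 7.16 degrees, less where a joint would pass 70% of its speed; a pose out of reach is approached as far as the arm can. A call is refused whole if a number of a shift passes 41.7 or a number of a turn 1, either way. A call with a gripper value outside its range is refused whole. The fingers move at their own pace and stop on an object; "grip_force" is the grip in N (left out, the last holds). Time passes only in rows, so rows that do not move let the fingers close. It gives the time, the measured TCP pose, the force, the opening and the grip force at its end, in the units of the state.
- sensors.get_state(): the state, without advancing time (a new reading comes with each control period).
- imaging.get_image(name): name is "side" or "top"; returns a dict with "image" (400x640x3 uint8, red, green, blue), "K" (3x3 intrinsics, pixels), "k1" (the pictures are not rectified: a ray, as slopes to the right and down, at radius r is drawn at 1 + k1 r^2 times it, then the intrinsics apply), "extrinsics" (4x4, takes a point from world to camera coordinates). Camera axes: x right, y up, looking along -z (the intrinsics and any distortion apply to the point x, -y, -z); pixel columns grow to the right and rows downward; lengths in m; the calibration is good to about 2 mm. A picture is of the moment at which its call begins. There is no depth.
- manip.sign_off(): hands the job in; it is judged then, once.
The state is a dict: "clock": time; "qpos": joint angles; "qd": joint speeds; "effort": joint torques, N m; "position": TCP position; "ee_rot": TCP orientation; "contact_force": force on the tool from outside, world axes, zero at the start; "moment": the same for the moment, N m; "width": finger opening in m; "gripper_force": force on a finger pad.
Only numpy, scipy, OpenCV 4.12 (cv2) and the standard library are available. Lean on these libraries where they do the work, as an engineer would, in place of code of your own. Each camera call takes 0.05 s, during which the arm holds its last target. There are 200 camera calls.

## Task

Lay the white tray for the night as its drawn outlines show: stand the small steel glass upright, mouth up, inside the circle, and set the oblong wooden box, lid up, inside the rectangle and lined up with it. Put them down gently rather than dropping them. The bigger steel glass and the low square wooden box are not the ones meant.

Things in the scene. Friction and masses are not known exactly. Their poses are not given: they have to be found in the camera images.
- glass_mid (a point): Centre of the small steel glass, half-way up its axis (37 mm above its foot). A loose, open, thin-walled plain steel tumbler standing mouth up, 74 mm tall, 60 mm across at the rim and 54 mm at the foot, about 0.09 kg. z points up along its axis to the mouth. A like but bigger steel glass, 90 mm tall and 78 mm across, stands near: not wanted.
- box_mid (a point): Centre of the loose oblong wooden box, half-way up (27.5 mm above its underside): 90 mm long (its x), 55 mm wide (its y), 55 mm high (z up), about 0.15 kg, solid shut with a dark lid seam and a small brass clasp on one long side. Either end may point either way. A low square wooden box, 80 x 80 x 40 mm, stands near: not wanted.
- glass_spot (a point): Centre of the circle drawn in dark ink on the floor of the white melamine tray, at the height of the tray floor. The circle is 79 mm across inside the line. The tray is fixed, 280 mm long (x) and 190 mm wide (y), its floor 6 mm above the table, with a rim 6 mm thick that rises 8 mm above the floor. Axes are the tray's: x along its length, z up; the circle lies 65 mm from the tray's centre towards +x and 130 mm from the rectangle's centre. The tray may lie at any yaw.
- box_spot (a point): Centre of the rectangle drawn in dark ink on the same tray floor, at the height of the tray floor, 65 mm from the tray's centre towards the tray's -x. The rectangle is 106 x 71 mm inside the line, its long side along the tray's length (x); z up. The box may lie in it either way round.
Not all that is in view belongs to the job. What is shaped like the part that bears glass_mid but blue is not meant.

How it is judged:
By the outcome, as a careful person would: the job done as asked, in the order asked, and still so for the second after the job is handed in, with the robot touching nothing.
It also fails if it takes over 64 s, if anything falls off the work surface, if the arm or the gripper's body presses on something with over 40 N, if the wrist force passes 120 N, or if a joint passes its speed limit or range.

## Working session

There is one attempt and no reset: what is moved stays moved. The work goes in short steps, Python scripts to look and compute and a tool call to move; the robot and the scene stay as the last step left them, time stands still between calls to the robot, and variables do not carry over. Pictures are saved under pics/ and viewed, at most 10 in all, crops included, and the job is handed in when it is done.

Besides the shell and the picture viewer there is one more tool, called after "Request:" by a JSON object that holds its "api" and its "payload". jog_arm: Moves the arm, as the interface text tells. Its arguments: {"type":"object","properties":{"plan":{"type":"array"},"grip_force":{"type":"number"}},"required":["plan"]}

```bash
mkdir -p pics
cat > h.py <<'E'
import numpy as np, cv2
from rig import sensors, imaging, manip
def cap(n,f):
    d=imaging.get_image(n); cv2.imwrite(f,d["image"][:,:,::-1]); np.savez(f[:-3]+'npz',**d); return d
def project(d,P):
    P=np.atleast_2d(P); E=d["extrinsics"]; c=P@E[:3,:3].T+E[:3,3]
    s=np.c_[c[:,0]/-c[:,2],-c[:,1]/-c[:,2]]; s=s*(1+d["k1"]*(s**2).sum(1,keepdims=True))
    return s@np.diag([d["K"][0,0],d["K"][1,1]])+d["K"][:2,2]
def ray(d,px):
    px=np.atleast_2d(px).astype(float); K=d["K"]; s0=(px-K[:2,2])/[K[0,0],K[1,1]]; s=s0.copy()
    for _ in range(20): s=s0/(1+d["k1"]*(s**2).sum(1,keepdims=True))
    E=d["extrinsics"]; R=E[:3,:3]; v=np.c_[s[:,0],-s[:,1],-np.ones(len(s))]@R
    return -R.T@E[:3,3], v
def onz(d,px,z):
    o,v=ray(d,px); return o+v*((z-o[2])/v[:,2])[:,None]
E
python3 - <<'E'
from h import *
for n in("top","side"):
    d=cap(n,f"pics/{n}0.png"); o,_=ray(d,[[320,200]]); print(n,o,d["k1"],d["K"][0])
print(manip.tcp_to_tips, sensors.get_state())
E
```

```text
top [ 0.46645539 -0.03726949  1.03822625] -0.1215172666746543 [514.85732886   0.         313.64883545]
side [ 0.43277146 -0.59175701  0.56836001] -0.06394997117126298 [360.83666271   0.         324.71043292]
0.1734 {'clock': 0.1, 'qpos': array([-1.41400412e+00,  2.76542455e-01,  1.50599865e+00, -1.14582161e-05,
        1.36073627e+00, -1.20970211e-01]), 'qd': array([-4.54133668e-04, -3.12074658e-03, -2.82382025e-03,  9.67571340e-05,
       -9.43947730e-04, -1.72733962e-04]), 'effort': array([ 1.06311782e-03, -4.17699695e+01, -2.46404207e+01, -1.63007417e-04,
        5.81848188e-03, -9.41363169e-06]), 'position': array([ 0.15764714, -0.55277075,  0.40392303]), 'ee_rot': array([-8.42122351e-04,  9.90370979e-01,  1.38436321e-01, -2.06879280e-05]), 'contact_force': array([ 0.16962748, -0.33156134,  0.44223944]), 'moment': array([-0.02621722, -0.0293994 ,  0.00408574]), 'gripper_force': 0.0, 'width': 0.08557274498765804}
```

View pics/top0.png

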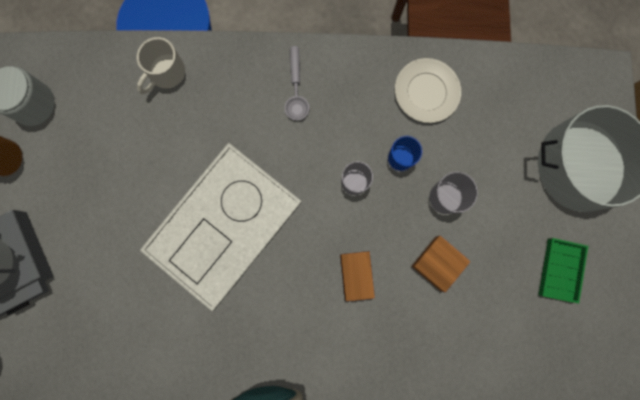

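View pics/side0.png

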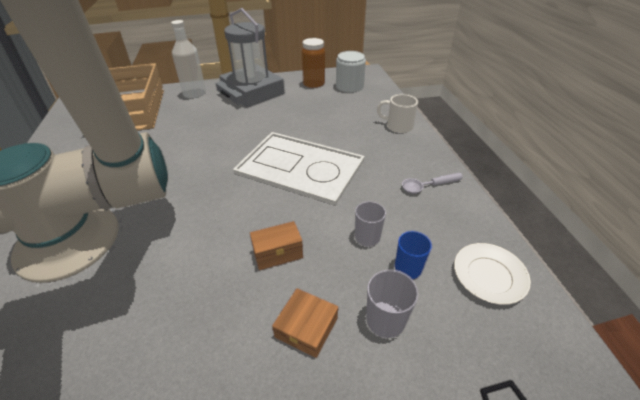

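The top view shows the tray at about (221,227), with its circle at (241,201) and rectangle at (201,251). The small glass is at (357,180) and the oblong box at (357,276). The decoys are the blue cup (405,153), the big glass (453,195) and the square box (442,264). In the side view the box stands lid up, with its clasp facing the camera at (281,251). Next I'll measure.

```bash
cat > m.py <<'E'
from h import *
from scipy.optimize import least_squares
t=dict(np.load('pics/top0.npz')); s=dict(np.load('pics/side0.npz'))
im=t["image"]; g=cv2.cvtColor(im,cv2.COLOR_RGB2GRAY); hsv=cv2.cvtColor(im,cv2.COLOR_RGB2HSV)
# tray ink
m=np.zeros_like(g); m[130:325,130:312]=(g[130:325,130:312]>125)*255
m=cv2.morphologyEx(m,cv2.MORPH_CLOSE,np.ones((5,5)))
cs,_=cv2.findContours(m,0,2); c=max(cs,key=cv2.contourArea); 
w=onz(t,c[:,0],.014)[:,:2]; r=cv2.minAreaRect((w*1000).astype(np.float32)); print("tray",r)
reg=cv2.drawContours(np.zeros_like(g),[c],-1,255,-1); reg=cv2.erode(reg,np.ones((3,3)),iterations=7)
ink=((g<110)&(reg>0)).astype(np.uint8)*255
cs,_=cv2.findContours(ink,0,2)
for c in cs:
    if cv2.contourArea(c)>300:
        w=(onz(t,c[:,0],.006)[:,:2]*1000).astype(np.float32); print("ink",c[:,0].mean(0),cv2.minAreaRect(w),cv2.minEnclosingCircle(w))
# wood, top view
m=cv2.inRange(hsv,(4,90,60),(22,255,255)); cs,_=cv2.findContours(m,0,2)
for c in cs:
    x=c[:,0].mean(0)
    if cv2.contourArea(c)>500 and 200<x[1]<330 and 320<x[0]<480:
        w=(onz(t,c[:,0],.055 if x[0]<400 else .04)[:,:2]*1000).astype(np.float32); r=cv2.minAreaRect(w); print("wood",r,cv2.boxPoints(r).round().tolist())
cv2.imwrite('pics/g1.png',np.hstack([cv2.resize(im[140:320,320:500,::-1],None,fx=2.2,fy=2.2,interpolation=2),cv2.resize(s["image"][190:350,240:440,::-1],(400,396))]))
for px in [(357,172),(405,147),(455,187)]: print(onz(t,px,.08))
E
python3 m.py
```

```text
tray ((531.44091796875, 143.67189025878906), (193.5201873779297, 283.9041748046875), 52.82914352416992)
wood ((439.90997314453125, -129.0584716796875), (90.62700653076172, 56.677242279052734), 7.7007341384887695) [[391.0, -107.0], [399.0, -163.0], [489.0, -151.0], [481.0, -95.0]]
wood ((467.2141418457031, -293.70245361328125), (83.7159423828125, 84.09129333496094), 50.65812301635742) [[408.0, -299.0], [473.0, -353.0], [526.0, -288.0], [461.0, -235.0]]
[[ 0.63532505 -0.12269737  0.08      ]]
[[ 0.68666188 -0.21379055  0.08      ]]
[[ 0.61248672 -0.3103673   0.08      ]]
```

View pics/g1.png

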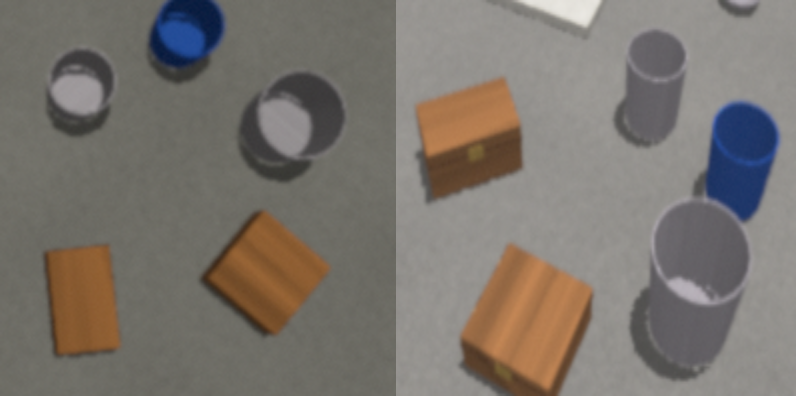

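The crop shows the small glass's rim centred at top-view pixel (357,177) and side-view pixel (370,213). The box lid faces up and its clasp faces the side camera. The ink threshold found nothing, so I'll use black-hat and triangulate the glass rim.

```bash
cat > m2.py <<'E'
from h import *
t=dict(np.load('pics/top0.npz')); s=dict(np.load('pics/side0.npz'))
for n,d,win,hi in(("top",t,(165,295,155,285),0),("side",s,(140,190,245,350),0)):
    g=cv2.cvtColor(d["image"],cv2.COLOR_RGB2GRAY); bh=cv2.morphologyEx(g,cv2.MORPH_BLACKHAT,np.ones((7,7)))
    m=np.zeros_like(g); a,b,c0,c1=win; m[a:b,c0:c1]=(bh[a:b,c0:c1]>22)*255
    cs,h=cv2.findContours(m,cv2.RETR_CCOMP,1)
    for c,hh in zip(cs,h[0]):
        if hh[3]>=0 and cv2.contourArea(c)>250:  # inner boundary of ink
            w=(onz(d,c[:,0],.006)[:,:2]*1000).astype(np.float32); print(n,c[:,0].mean(0).round(),"rect",np.round(np.r_[cv2.minAreaRect(w)[0],cv2.minAreaRect(w)[1],cv2.minAreaRect(w)[2]],1),"circ",cv2.minEnclosingCircle(w))
o,v=ray(t,[357,177]);p,u=ray(s,[370,213])
A=np.c_[v[0],-u[0]];k=np.linalg.lstsq(A,p-o,rcond=None)[0];print("rim",o+k[0]*v[0],p+k[1]*u[0])
print(onz(t,[357,177],.074),onz(s,[370,213],.074))
# box lid in side view
hsv=cv2.cvtColor(s["image"],cv2.COLOR_RGB2HSV)
for P in [[.399,-.163,.055],[.489,-.151,.055],[.481,-.095,.055],[.391,-.107,.055]]: print(project(s,P).round(),end=' ')
E
python3 m2.py
```

```text
top [200. 251.] rect [479.3 182.6  71.2 106.   53.1] circ ((479.9919128417969, 182.67161560058594), 61.57254409790039)
top [241. 201.] rect [582.3 104.1  77.4  77.2   2.3] circ ((582.7907104492188, 104.0949478149414), 39.854820251464844)
side [323. 171.] rect [583.3 108.8  80.2  77.6  47.5] circ ((583.5908203125, 109.12914276123047), 41.465057373046875)
side [278. 158.] rect [478.8 187.3  74.  106.4  52.9] circ ((478.46820068359375, 188.16688537597656), 61.41865539550781)
rim [ 0.62698972 -0.12352893  0.07259315] [ 0.62691979 -0.12351369  0.07258016]
[[ 0.62675583 -0.12340326  0.074     ]] [[ 0.62636377 -0.12485467  0.074     ]]
[[255. 254.]] [[303. 241.]] [[294. 221.]] [[249. 232.]]
```

The sizes agree with those given: the rectangle measures 71x106, the circle about 79, centre spacing 129.7 mm, box 90x56 and rim height 73 mm. Tray yaw is -37.2° and box yaw is 7.7°. I'll approach the glass first.

Request:
{"api": "jog_arm", "payload": {"plan": [{"dx": 28.4, "dy": -14.2, "dz": 4, "grip": 0}, {"dx": 28.4, "dy": -14.2, "dz": 4, "grip": 0}, {"dx": 28.4, "dy": -14.2, "dz": 4, "grip": 0}, {"dx": 28.4, "dy": -14.2, "dz": 4, "grip": 0}, {"dx": 28.4, "dy": -14.2, "dz": 4, "grip": 0}, {"dx": 28.4, "dy": -14.2, "dz": 4, "grip": 0}, {"dx": 28.4, "dy": -14.2, "dz": 4, "grip": 0}, {"dx": 28.4, "dy": -14.2, "dz": 4, "grip": 0}, {"dx": 28.4, "dy": -14.2, "dz": 4, "grip": 0}, {"dx": 28.4, "dy": -14.2, "dz": 4, "grip": 0}, {"dx": 28.4, "dy": -14.2, "dz": 4, "grip": 0}, {"dx": 28.4, "dy": -14.2, "dz": 4, "grip": 0}, {"dx": 28.4, "dy": -14.2, "dz": 4, "grip": 0}, {"dx": 28.4, "dy": -14.2, "dz": 4, "grip": 0}, {"dx": 28.4, "dy": -14.2, "dz": 4, "grip": 0}, {"dx": 28.4, "dy": -14.2, "dz": 4, "grip": 0}, {"dx": 28.4, "dy": -14.2, "dz": 4, "grip": 0}, {"dx": 28.4, "dy": -14.2, "dz": 4, "grip": 0}, {"dx": 28.4, "dy": -14.2, "dz": 4, "grip": 0}, {"dx": 28.4, "dy": -14.2, "dz": 4, "grip": 0}], "grip_force": 25}}

```text
$.plan[0]: bad value
```

Request:
{"api": "jog_arm", "payload": {"plan": [{"az": 1, "grip": 0}, {"az": 1, "grip": 0}, {"az": 1, "grip": 0}, {"az": 1, "grip": 0}, {"az": 1, "grip": 0}, {"grip": 0}, {"grip": 0}, {"grip": 0}]}}

```text
$.plan[0]: bad value
```

```bash
cat > go.py <<'E'
import sys
from h import *
from scipy.spatial.transform import Rotation as Ro
def delta(x,y,z,psi):
    s=sensors.get_state(); R=Ro.from_quat(s["ee_rot"],scalar_first=True)
    p=np.radians(psi); T=Ro.from_matrix(np.array([[np.cos(p),np.sin(p),0],[np.sin(p),-np.cos(p),0],[0,0,-1]]))
    print("clock",s["clock"],"pos",s["position"].round(4),"psi",np.degrees(np.arctan2(*R.as_matrix()[[1,0],0])).round(2),"w",round(s["width"],4),"q6",s["qpos"][5].round(3))
    print("d mm",(R.inv().apply(np.array([x,y,z])-s["position"])*1000).round(1),"turn units",(np.degrees((R.inv()*T).as_rotvec())/6).round(2))
if __name__=="__main__": delta(*map(float,sys.argv[1:5]))
E
python3 go.py .627 -.1235 .2 -14
```

```text
clock 0.1 pos [ 0.1576 -0.5528  0.4039] psi 15.91 w 0.0856 q6 -0.121
d mm [ 569.  -283.8  204.5] turn units [-0.02  0.    4.99]
```

Both calls were refused, probably because each row needs every key. I'll try a single full row.

Request:
{"api": "jog_arm", "payload": {"plan": [{"dx": 28.4, "dy": -14.2, "dz": 4.0, "ax": 0, "ay": 0, "az": 0, "grip": 0}], "grip_force": 25}}

```text
clock: 0.18
position: [0.1788, -0.5346, 0.4005]
ee_rot: [0.002, 0.991, 0.136, -0.002]
contact_force: [0.9, -0.6, 0.8]
width: 0.0856
gripper_force: 0.0
```

Request:
{"api": "jog_arm", "payload": {"plan": [{"dx": 28.4, "dy": -14.2, "dz": 4, "ax": 0, "ay": 0, "az": 0, "grip": 0}, {"dx": 28.4, "dy": -14.2, "dz": 4, "ax": 0, "ay": 0, "az": 0, "grip": 0}, {"dx": 28.4, "dy": -14.2, "dz": 4, "ax": 0, "ay": 0, "az": 0, "grip": 0}, {"dx": 28.4, "dy": -14.2, "dz": 4, "ax": 0, "ay": 0, "az": 0, "grip": 0}, {"dx": 28.4, "dy": -14.2, "dz": 4, "ax": 0, "ay": 0, "az": 0, "grip": 0}, {"dx": 28.4, "dy": -14.2, "dz": 4, "ax": 0, "ay": 0, "az": 0, "grip": 0}, {"dx": 28.4, "dy": -14.2, "dz": 4, "ax": 0, "ay": 0, "az": 0, "grip": 0}, {"dx": 28.4, "dy": -14.2, "dz": 4, "ax": 0, "ay": 0, "az": 0, "grip": 0}, {"dx": 28.4, "dy": -14.2, "dz": 4, "ax": 0, "ay": 0, "az": 0, "grip": 0}, {"dx": 28.4, "dy": -14.2, "dz": 4, "ax": 0, "ay": 0, "az": 0, "grip": 0}, {"dx": 28.4, "dy": -14.2, "dz": 4, "ax": 0, "ay": 0, "az": 0, "grip": 0}, {"dx": 28.4, "dy": -14.2, "dz": 4, "ax": 0, "ay": 0, "az": 0, "grip": 0}, {"dx": 28.4, "dy": -14.2, "dz": 4, "ax": 0, "ay": 0, "az": 0, "grip": 0}, {"dx": 28.4, "dy": -14.2, "dz": 4, "ax": 0, "ay": 0, "az": 0, "grip": 0}, {"dx": 28.4, "dy": -14.2, "dz": 4, "ax": 0, "ay": 0, "az": 0, "grip": 0}, {"dx": 28.4, "dy": -14.2, "dz": 4, "ax": 0, "ay": 0, "az": 0, "grip": 0}, {"dx": 28.4, "dy": -14.2, "dz": 4, "ax": 0, "ay": 0, "az": 0, "grip": 0}, {"dx": 28.4, "dy": -14.2, "dz": 4, "ax": 0, "ay": 0, "az": 0, "grip": 0}, {"dx": 28.4, "dy": -14.2, "dz": 4, "ax": 0, "ay": 0, "az": 0, "grip": 0}]}}

```text
clock: 1.77
position: [0.6269, -0.1228, 0.324]
ee_rot: [-0.0, 0.99, 0.139, -0.001]
contact_force: [0.4, 0.2, -0.0]
width: 0.0853
gripper_force: 0.0
```

Request:
{"api": "jog_arm", "payload": {"plan": [{"dx": 0, "dy": 0, "dz": 0, "ax": 0, "ay": 0, "az": 1, "grip": 0}, {"dx": 0, "dy": 0, "dz": 0, "ax": 0, "ay": 0, "az": 1, "grip": 0}, {"dx": 0, "dy": 0, "dz": 0, "ax": 0, "ay": 0, "az": 1, "grip": 0}, {"dx": 0, "dy": 0, "dz": 0, "ax": 0, "ay": 0, "az": 1, "grip": 0}, {"dx": 0, "dy": 0, "dz": 0, "ax": 0, "ay": 0, "az": 1, "grip": 0}, {"dx": 0, "dy": 0, "dz": 0, "ax": 0, "ay": 0, "az": 0, "grip": 0}, {"dx": 0, "dy": 0, "dz": 0, "ax": 0, "ay": 0, "az": 0, "grip": 0}, {"dx": 0, "dy": 0, "dz": 0, "ax": 0, "ay": 0, "az": 0, "grip": 0}]}}

```text
clock: 2.43
position: [0.6259, -0.1241, 0.3244]
ee_rot: [-0.0, 0.993, -0.122, -0.0]
contact_force: [-0.7, -0.7, 0.0]
width: 0.0853
gripper_force: 0.0
```

```bash
python3 go.py .627 -.1235 .2 -14
```

```text
clock 2.4333 pos [ 0.6259 -0.1241  0.3244] psi -13.96 w 0.0853 q6 1.51
d mm [  0.9  -0.8 124.4] turn units [0.   0.01 0.01]
```

Request:
{"api": "jog_arm", "payload": {"plan": [{"dx": 0.6, "dy": -0.5, "dz": 15, "ax": 0, "ay": 0, "az": 0, "grip": 0}, {"dx": 0, "dy": 0, "dz": 15, "ax": 0, "ay": 0, "az": 0, "grip": 0}, {"dx": 0, "dy": 0, "dz": 15, "ax": 0, "ay": 0, "az": 0, "grip": 0}, {"dx": 0, "dy": 0, "dz": 15, "ax": 0, "ay": 0, "az": 0, "grip": 0}, {"dx": 0, "dy": 0, "dz": 15, "ax": 0, "ay": 0, "az": 0, "grip": 0}, {"dx": 0, "dy": 0, "dz": 15, "ax": 0, "ay": 0, "az": 0, "grip": 0}, {"dx": 0, "dy": 0, "dz": 15, "ax": 0, "ay": 0, "az": 0, "grip": 0}, {"dx": 0, "dy": 0, "dz": 12, "ax": 0, "ay": 0, "az": 0, "grip": 0}, {"dx": 0, "dy": 0, "dz": 7, "ax": 0, "ay": 0, "az": 0, "grip": 0}, {"dx": 0, "dy": 0, "dz": 0, "ax": 0, "ay": 0, "az": 0, "grip": 0}, {"dx": 0, "dy": 0, "dz": 0, "ax": 0, "ay": 0, "az": 0, "grip": 0}]}}

```text
clock: 3.35
position: [0.6268, -0.1238, 0.2006]
ee_rot: [0.0, 0.992, -0.122, -0.0]
contact_force: [0.2, -0.9, 0.4]
width: 0.0851
gripper_force: 0.0
```

```bash
python3 -c "
from h import *
import go
go.delta(.627,-.1235,.2,-14)
d=cap('side','pics/side1.png'); cv2.imwrite('pics/s1c.png',cv2.resize(d['image'][100:320,230:480,::-1],None,fx=2.4,fy=2.4))"
```

```text
clock 3.35 pos [ 0.6268 -0.1238  0.2006] psi -14.06 w 0.0851 q6 1.512
d mm [ 0.1 -0.4  0.6] turn units [ 0.    0.   -0.01]
```

View pics/s1c.png

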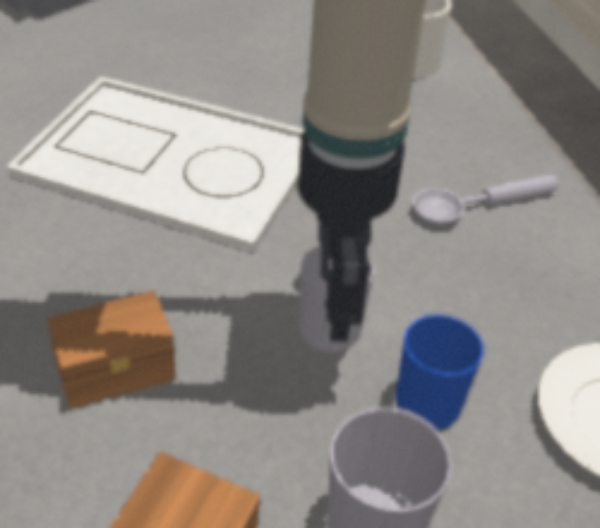

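The fingers straddle the small glass, which still stands at crop (330,300), and they are clear of the blue cup. Closing now.

Request:
{"api": "jog_arm", "payload": {"plan": [{"dx": 0, "dy": 0, "dz": 0, "ax": 0, "ay": 0, "az": 0, "grip": 0.2}, {"dx": 0, "dy": 0, "dz": 0, "ax": 0, "ay": 0, "az": 0, "grip": 0.4}, {"dx": 0, "dy": 0, "dz": 0, "ax": 0, "ay": 0, "az": 0, "grip": 1}, {"dx": 0, "dy": 0, "dz": 0, "ax": 0, "ay": 0, "az": 0, "grip": 1}, {"dx": 0, "dy": 0, "dz": 0, "ax": 0, "ay": 0, "az": 0, "grip": 1}, {"dx": 0, "dy": 0, "dz": 0, "ax": 0, "ay": 0, "az": 0, "grip": 1}, {"dx": 0, "dy": 0, "dz": 0, "ax": 0, "ay": 0, "az": 0, "grip": 1}, {"dx": 0, "dy": 0, "dz": 0, "ax": 0, "ay": 0, "az": 0, "grip": 1}], "grip_force": 25}}

```text
clock: 4.07
position: [0.6272, -0.1238, 0.2019]
ee_rot: [0.0, 0.992, -0.123, 0.001]
contact_force: [-1.4, 1.5, 6.2]
width: 0.0594
gripper_force: 26.4
```

Gripped, at a width of 59 mm. I'll lift it and carry it to the circle.

Request:
{"api": "jog_arm", "payload": {"plan": [{"dx": 0, "dy": 0, "dz": -5, "ax": 0, "ay": 0, "az": 0, "grip": 1}, {"dx": 0, "dy": 0, "dz": -10, "ax": 0, "ay": 0, "az": 0, "grip": 1}, {"dx": 0, "dy": 0, "dz": -15, "ax": 0, "ay": 0, "az": 0, "grip": 1}, {"dx": 0, "dy": 0, "dz": -15, "ax": 0, "ay": 0, "az": 0, "grip": 1}, {"dx": 0, "dy": 0, "dz": -10, "ax": 0, "ay": 0, "az": 0, "grip": 1}, {"dx": 0, "dy": 0, "dz": -5, "ax": 0, "ay": 0, "az": 0, "grip": 1}, {"dx": 0, "dy": 0, "dz": 0, "ax": 0, "ay": 0, "az": 0, "grip": 1}]}}

```text
clock: 4.65
position: [0.6271, -0.1239, 0.2622]
ee_rot: [0.0, 0.992, -0.123, 0.001]
contact_force: [-0.1, -0.3, -0.4]
width: 0.0593
gripper_force: 27.2
```

```bash
python3 go.py .582 .1045 .206 -14
```

```text
clock 4.65 pos [ 0.6271 -0.1239  0.2622] psi -14.08 w 0.0593 q6 1.513
d mm [ -99.4 -210.6   55.9] turn units [ 0.   -0.03 -0.01]
```

Request:
{"api": "jog_arm", "payload": {"plan": [{"dx": -4.7, "dy": -10.3, "dz": 0, "ax": 0, "ay": 0, "az": 0, "grip": 1}, {"dx": -9, "dy": -19, "dz": 0, "ax": 0, "ay": 0, "az": 0, "grip": 1}, {"dx": -9, "dy": -19, "dz": 0, "ax": 0, "ay": 0, "az": 0, "grip": 1}, {"dx": -9, "dy": -19, "dz": 0, "ax": 0, "ay": 0, "az": 0, "grip": 1}, {"dx": -9, "dy": -19, "dz": 0, "ax": 0, "ay": 0, "az": 0, "grip": 1}, {"dx": -9, "dy": -19, "dz": 0, "ax": 0, "ay": 0, "az": 0, "grip": 1}, {"dx": -9, "dy": -19, "dz": 0, "ax": 0, "ay": 0, "az": 0, "grip": 1}, {"dx": -9, "dy": -19, "dz": 0, "ax": 0, "ay": 0, "az": 0, "grip": 1}, {"dx": -9, "dy": -19, "dz": 0, "ax": 0, "ay": 0, "az": 0, "grip": 1}, {"dx": -9, "dy": -19, "dz": 0, "ax": 0, "ay": 0, "az": 0, "grip": 1}, {"dx": -9, "dy": -19, "dz": 0, "ax": 0, "ay": 0, "az": 0, "grip": 1}, {"dx": -4.7, "dy": -10.3, "dz": 0, "ax": 0, "ay": 0, "az": 0, "grip": 1}, {"dx": 0, "dy": 0, "dz": 10, "ax": 0, "ay": 0, "az": 0, "grip": 1}, {"dx": 0, "dy": 0, "dz": 10, "ax": 0, "ay": 0, "az": 0, "grip": 1}, {"dx": 0, "dy": 0, "dz": 10, "ax": 0, "ay": 0, "az": 0, "grip": 1}, {"dx": 0, "dy": 0, "dz": 10, "ax": 0, "ay": 0, "az": 0, "grip": 1}, {"dx": 0, "dy": 0, "dz": 4, "ax": 0, "ay": 0, "az": 0, "grip": 1}, {"dx": 0, "dy": 0, "dz": 0, "ax": 0, "ay": 0, "az": 0, "grip": 1}, {"dx": 0, "dy": 0, "dz": 0, "ax": 0, "ay": 0, "az": 0, "grip": 1}]}}

```text
clock: 6.23
position: [0.5817, 0.104, 0.2161]
ee_rot: [0.0, 0.992, -0.123, -0.0]
contact_force: [-0.2, 0.4, 0.1]
width: 0.0592
gripper_force: 27.3
```

```bash
python3 -c "
from h import *
import go
go.delta(.582,.1045,.206,-14)
d=cap('side','pics/side2.png'); cv2.imwrite('pics/s2c.png',cv2.resize(d['image'][60:220,220:400,::-1],None,fx=3,fy=3))"
```

```text
clock 6.2333 pos [0.5817 0.104  0.2161] psi -14.14 w 0.0592 q6 1.877
d mm [ 0.2 -0.6 10.1] turn units [ 0.    0.01 -0.02]
```

View pics/s2c.png

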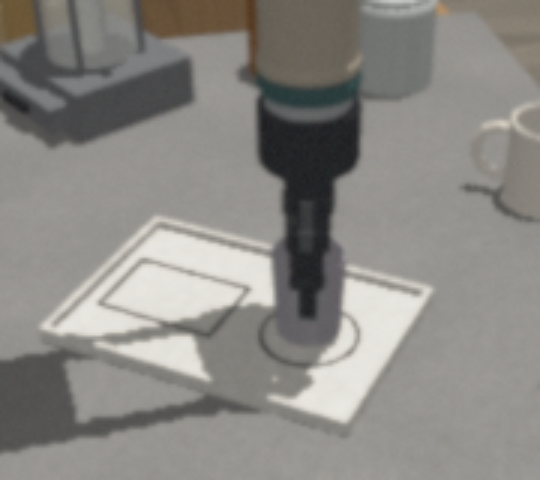

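The glass hangs upright over the circle, with its foot at crop (308,338) once lowered against the circle centre at (309,337). Lowering slowly.

Request:
{"api": "jog_arm", "payload": {"plan": [{"dx": 0, "dy": 0, "dz": 2, "ax": 0, "ay": 0, "az": 0, "grip": 1}, {"dx": 0, "dy": 0, "dz": 2, "ax": 0, "ay": 0, "az": 0, "grip": 1}, {"dx": 0, "dy": 0, "dz": 1.5, "ax": 0, "ay": 0, "az": 0, "grip": 1}, {"dx": 0, "dy": 0, "dz": 1, "ax": 0, "ay": 0, "az": 0, "grip": 1}, {"dx": 0, "dy": 0, "dz": 0.5, "ax": 0, "ay": 0, "az": 0, "grip": 1}, {"dx": 0, "dy": 0, "dz": 0, "ax": 0, "ay": 0, "az": 0, "grip": 1}, {"dx": 0, "dy": 0, "dz": 0, "ax": 0, "ay": 0, "az": 0, "grip": 1}]}}

```text
clock: 6.87
position: [0.5816, 0.1048, 0.2097]
ee_rot: [0.0, 0.992, -0.123, 0.0]
contact_force: [-0.5, -0.1, -0.6]
width: 0.0595
gripper_force: 27.3
```

Request:
{"api": "jog_arm", "payload": {"plan": [{"dx": 0, "dy": 0, "dz": 0.5, "ax": 0, "ay": 0, "az": 0, "grip": 1}, {"dx": 0, "dy": 0, "dz": 0.5, "ax": 0, "ay": 0, "az": 0, "grip": 1}, {"dx": 0, "dy": 0, "dz": 0, "ax": 0, "ay": 0, "az": 0, "grip": 1}, {"dx": 0, "dy": 0, "dz": 0, "ax": 0, "ay": 0, "az": 0, "grip": 1}]}}

```text
clock: 7.2
position: [0.5816, 0.1047, 0.2087]
ee_rot: [0.0, 0.992, -0.123, 0.0]
contact_force: [0.9, -0.4, -0.5]
width: 0.0592
gripper_force: 27.3
```

Request:
{"api": "jog_arm", "payload": {"plan": [{"dx": 0, "dy": 0, "dz": 0.6, "ax": 0, "ay": 0, "az": 0, "grip": 1}, {"dx": 0, "dy": 0, "dz": 0.6, "ax": 0, "ay": 0, "az": 0, "grip": 1}, {"dx": 0, "dy": 0, "dz": 0, "ax": 0, "ay": 0, "az": 0, "grip": 1}, {"dx": 0, "dy": 0, "dz": 0, "ax": 0, "ay": 0, "az": 0, "grip": 1}]}}

```text
clock: 7.53
position: [0.5817, 0.1047, 0.208]
ee_rot: [-0.0, 0.992, -0.123, 0.0]
contact_force: [-1.1, 0.7, 4.1]
width: 0.0594
gripper_force: 27.2
```

Request:
{"api": "jog_arm", "payload": {"plan": [{"dx": 0, "dy": 0, "dz": 0.5, "ax": 0, "ay": 0, "az": 0, "grip": 1}, {"dx": 0, "dy": 0, "dz": 0, "ax": 0, "ay": 0, "az": 0, "grip": 1}, {"dx": 0, "dy": 0, "dz": 0, "ax": 0, "ay": 0, "az": 0, "grip": 1}]}}

```text
clock: 7.78
position: [0.5818, 0.1047, 0.2079]
ee_rot: [-0.0, 0.992, -0.123, 0.001]
contact_force: [-1.3, 0.4, 6.8]
width: 0.0595
gripper_force: 27.1
```

It's touching the tray floor at 7 N. I'll ease the grip open and then rise.

Request:
{"api": "jog_arm", "payload": {"plan": [{"dx": 0, "dy": 0, "dz": 0, "ax": 0, "ay": 0, "az": 0, "grip": 0.28}, {"dx": 0, "dy": 0, "dz": 0, "ax": 0, "ay": 0, "az": 0, "grip": 0.22}, {"dx": 0, "dy": 0, "dz": 0, "ax": 0, "ay": 0, "az": 0, "grip": 0.15}, {"dx": 0, "dy": 0, "dz": 0, "ax": 0, "ay": 0, "az": 0, "grip": 0.08}, {"dx": 0, "dy": 0, "dz": 0, "ax": 0, "ay": 0, "az": 0, "grip": 0}, {"dx": 0, "dy": 0, "dz": 0, "ax": 0, "ay": 0, "az": 0, "grip": 0}, {"dx": 0, "dy": 0, "dz": 0, "ax": 0, "ay": 0, "az": 0, "grip": 0}, {"dx": 0, "dy": 0, "dz": 0, "ax": 0, "ay": 0, "az": 0, "grip": 0}]}}

```text
clock: 8.45
position: [0.5816, 0.1047, 0.2069]
ee_rot: [0.0, 0.992, -0.123, -0.0]
contact_force: [-0.2, -0.4, 0.4]
width: 0.0855
gripper_force: 0.0
```

Request:
{"api": "jog_arm", "payload": {"plan": [{"dx": 0, "dy": 0, "dz": -8, "ax": 0, "ay": 0, "az": 0, "grip": 0}, {"dx": 0, "dy": 0, "dz": -12, "ax": 0, "ay": 0, "az": 0, "grip": 0}, {"dx": 0, "dy": 0, "dz": -20, "ax": 0, "ay": 0, "az": 0, "grip": 0}, {"dx": 0, "dy": 0, "dz": -25, "ax": 0, "ay": 0, "az": 0, "grip": 0}, {"dx": 0, "dy": 0, "dz": -25, "ax": 0, "ay": 0, "az": 0, "grip": 0}, {"dx": 0, "dy": 0, "dz": -20, "ax": 0, "ay": 0, "az": 0, "grip": 0}, {"dx": 0, "dy": 0, "dz": 0, "ax": 0, "ay": 0, "az": 0, "grip": 0}]}}

```text
clock: 9.03
position: [0.583, 0.1048, 0.3224]
ee_rot: [-0.001, 0.992, -0.123, 0.005]
contact_force: [0.5, 0.4, 0.3]
width: 0.0854
gripper_force: 0.0
```

```bash
python3 go.py .44 -.129 .19 7.7
```

```text
clock 9.0333 pos [0.583  0.1048 0.3224] psi -14.08 w 0.0854 q6 1.877
d mm [-83.  262.  130.8] turn units [-0.01 -0.09 -3.63]
```

Request:
{"api": "jog_arm", "payload": {"plan": [{"dx": -7, "dy": 22, "dz": 0, "ax": 0, "ay": 0, "az": 0, "grip": 0}, {"dx": -7, "dy": 22, "dz": 0, "ax": 0, "ay": 0, "az": 0, "grip": 0}, {"dx": -7, "dy": 22, "dz": 0, "ax": 0, "ay": 0, "az": 0, "grip": 0}, {"dx": -7, "dy": 22, "dz": 0, "ax": 0, "ay": 0, "az": 0, "grip": 0}, {"dx": -7, "dy": 22, "dz": 0, "ax": 0, "ay": 0, "az": 0, "grip": 0}, {"dx": -7, "dy": 22, "dz": 0, "ax": 0, "ay": 0, "az": 0, "grip": 0}, {"dx": -7, "dy": 22, "dz": 0, "ax": 0, "ay": 0, "az": 0, "grip": 0}, {"dx": -7, "dy": 22, "dz": 0, "ax": 0, "ay": 0, "az": 0, "grip": 0}, {"dx": -7, "dy": 22, "dz": 0, "ax": 0, "ay": 0, "az": 0, "grip": 0}, {"dx": -7, "dy": 22, "dz": 0, "ax": 0, "ay": 0, "az": 0, "grip": 0}, {"dx": -7, "dy": 22, "dz": 0, "ax": 0, "ay": 0, "az": 0, "grip": 0}, {"dx": -6, "dy": 20, "dz": 0, "ax": 0, "ay": 0, "az": 0, "grip": 0}, {"dx": 0, "dy": 0, "dz": 0, "ax": 0, "ay": 0, "az": -0.9, "grip": 0}, {"dx": 0, "dy": 0, "dz": 0, "ax": 0, "ay": 0, "az": -0.9, "grip": 0}, {"dx": 0, "dy": 0, "dz": 0, "ax": 0, "ay": 0, "az": -0.9, "grip": 0}, {"dx": 0, "dy": 0, "dz": 0, "ax": 0, "ay": 0, "az": -0.9, "grip": 0}, {"dx": 0, "dy": 0, "dz": 0, "ax": 0, "ay": 0, "az": 0, "grip": 0}, {"dx": 0, "dy": 0, "dz": 0, "ax": 0, "ay": 0, "az": 0, "grip": 0}, {"dx": 0, "dy": 0, "dz": 0, "ax": 0, "ay": 0, "az": 0, "grip": 0}]}}

```text
clock: 10.62
position: [0.4372, -0.1291, 0.3169]
ee_rot: [-0.0, 0.998, 0.065, -0.0]
contact_force: [-0.7, -0.3, 0.0]
width: 0.0855
gripper_force: 0.0
```

```bash
python3 -c "
from h import *
import go
go.delta(.44,-.129,.19,7.7)
d=cap('side','pics/side3.png'); cv2.imwrite('pics/s3c.png',cv2.resize(d['image'][100:300,200:400,::-1],None,fx=3,fy=3))"
```

```text
clock 10.6167 pos [ 0.4372 -0.1291  0.3169] psi 7.41 w 0.0855 q6 1.002
d mm [  2.8   0.2 126.9] turn units [-0.    0.   -0.05]
```

View pics/s3c.png

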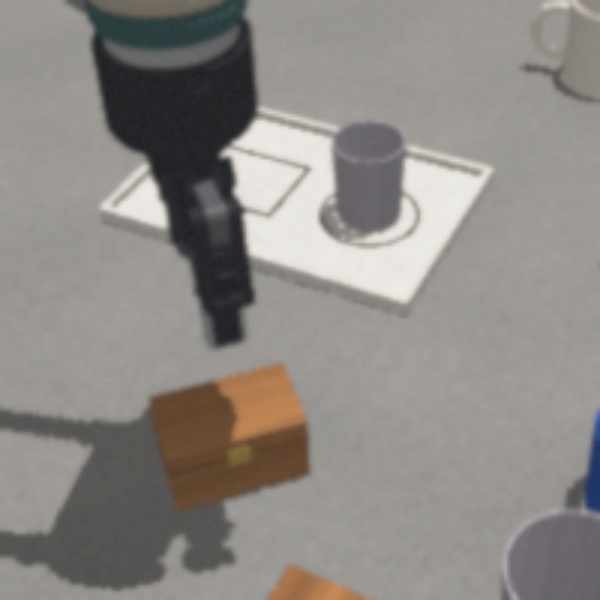

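The glass stands upright inside the circle at crop (368,212). The gripper is above the box, so I'll descend and grip.

Request:
{"api": "jog_arm", "payload": {"plan": [{"dx": 2.8, "dy": 0, "dz": 15, "ax": 0, "ay": 0, "az": -0.05, "grip": 0}, {"dx": 0, "dy": 0, "dz": 18, "ax": 0, "ay": 0, "az": 0, "grip": 0}, {"dx": 0, "dy": 0, "dz": 18, "ax": 0, "ay": 0, "az": 0, "grip": 0}, {"dx": 0, "dy": 0, "dz": 18, "ax": 0, "ay": 0, "az": 0, "grip": 0}, {"dx": 0, "dy": 0, "dz": 18, "ax": 0, "ay": 0, "az": 0, "grip": 0}, {"dx": 0, "dy": 0, "dz": 18, "ax": 0, "ay": 0, "az": 0, "grip": 0}, {"dx": 0, "dy": 0, "dz": 14, "ax": 0, "ay": 0, "az": 0, "grip": 0}, {"dx": 0, "dy": 0, "dz": 7, "ax": 0, "ay": 0, "az": 0, "grip": 0}, {"dx": 0, "dy": 0, "dz": 0, "ax": 0, "ay": 0, "az": 0, "grip": 0}, {"dx": 0, "dy": 0, "dz": 0, "ax": 0, "ay": 0, "az": 0, "grip": 0.2}, {"dx": 0, "dy": 0, "dz": 0, "ax": 0, "ay": 0, "az": 0, "grip": 0.4}, {"dx": 0, "dy": 0, "dz": 0, "ax": 0, "ay": 0, "az": 0, "grip": 1}, {"dx": 0, "dy": 0, "dz": 0, "ax": 0, "ay": 0, "az": 0, "grip": 1}, {"dx": 0, "dy": 0, "dz": 0, "ax": 0, "ay": 0, "az": 0, "grip": 1}, {"dx": 0, "dy": 0, "dz": 0, "ax": 0, "ay": 0, "az": 0, "grip": 1}, {"dx": 0, "dy": 0, "dz": 0, "ax": 0, "ay": 0, "az": 0, "grip": 1}], "grip_force": 40}}

```text
clock: 12.0
position: [0.4406, -0.1291, 0.192]
ee_rot: [0.001, 0.998, 0.068, 0.001]
contact_force: [0.2, 1.0, 6.1]
width: 0.0545
gripper_force: 43.8
```

Request:
{"api": "jog_arm", "payload": {"plan": [{"dx": 0, "dy": 0, "dz": -5, "ax": 0, "ay": 0, "az": 0, "grip": 1}, {"dx": 0, "dy": 0, "dz": -15, "ax": 0, "ay": 0, "az": 0, "grip": 1}, {"dx": 0, "dy": 0, "dz": -20, "ax": 0, "ay": 0, "az": 0, "grip": 1}, {"dx": 0, "dy": 0, "dz": -20, "ax": 0, "ay": 0, "az": 0, "grip": 1}, {"dx": 0, "dy": 0, "dz": -15, "ax": 0, "ay": 0, "az": 0, "grip": 1}, {"dx": 0, "dy": 0, "dz": -5, "ax": 0, "ay": 0, "az": 0, "grip": 1}, {"dx": 0, "dy": 0, "dz": 0, "ax": 0, "ay": 0, "az": 0, "grip": 1}]}}

```text
clock: 12.58
position: [0.4402, -0.1289, 0.2721]
ee_rot: [0.001, 0.998, 0.068, 0.001]
contact_force: [-0.6, -0.5, -2.5]
width: 0.0545
gripper_force: 43.0
```

```bash
python3 go.py .479 .183 .196 -37.2
```

```text
clock 12.5833 pos [ 0.4402 -0.1289  0.2721] psi 7.82 w 0.0545 q6 0.998
d mm [  80.7 -303.9   75.8] turn units [ 0.01 -0.03  7.5 ]
```

Request:
{"api": "jog_arm", "payload": {"plan": [{"dx": 2.7, "dy": -11.4, "dz": 0, "ax": 0, "ay": 0, "az": 0, "grip": 1}, {"dx": 6, "dy": -22.5, "dz": 0, "ax": 0, "ay": 0, "az": 0, "grip": 1}, {"dx": 6, "dy": -22.5, "dz": 0, "ax": 0, "ay": 0, "az": 0, "grip": 1}, {"dx": 6, "dy": -22.5, "dz": 0, "ax": 0, "ay": 0, "az": 0, "grip": 1}, {"dx": 6, "dy": -22.5, "dz": 0, "ax": 0, "ay": 0, "az": 0, "grip": 1}, {"dx": 6, "dy": -22.5, "dz": 0, "ax": 0, "ay": 0, "az": 0, "grip": 1}, {"dx": 6, "dy": -22.5, "dz": 0, "ax": 0, "ay": 0, "az": 0, "grip": 1}, {"dx": 6, "dy": -22.5, "dz": 0, "ax": 0, "ay": 0, "az": 0, "grip": 1}, {"dx": 6, "dy": -22.5, "dz": 0, "ax": 0, "ay": 0, "az": 0, "grip": 1}, {"dx": 6, "dy": -22.5, "dz": 0, "ax": 0, "ay": 0, "az": 0, "grip": 1}, {"dx": 6, "dy": -22.5, "dz": 0, "ax": 0, "ay": 0, "az": 0, "grip": 1}, {"dx": 6, "dy": -22.5, "dz": 0, "ax": 0, "ay": 0, "az": 0, "grip": 1}, {"dx": 6, "dy": -22.5, "dz": 0, "ax": 0, "ay": 0, "az": 0, "grip": 1}, {"dx": 6, "dy": -22.5, "dz": 0, "ax": 0, "ay": 0, "az": 0, "grip": 1}]}}

```text
clock: 13.75
position: [0.4775, 0.1849, 0.2692]
ee_rot: [0.0, 0.998, 0.068, -0.002]
contact_force: [0.3, 0.1, -2.2]
width: 0.0543
gripper_force: 43.0
```

Request:
{"api": "jog_arm", "payload": {"plan": [{"dx": 0, "dy": 0, "dz": 0, "ax": 0, "ay": 0, "az": 0.75, "grip": 1}, {"dx": 0, "dy": 0, "dz": 0, "ax": 0, "ay": 0, "az": 0.75, "grip": 1}, {"dx": 0, "dy": 0, "dz": 0, "ax": 0, "ay": 0, "az": 0.75, "grip": 1}, {"dx": 0, "dy": 0, "dz": 0, "ax": 0, "ay": 0, "az": 0.75, "grip": 1}, {"dx": 0, "dy": 0, "dz": 0, "ax": 0, "ay": 0, "az": 0.75, "grip": 1}, {"dx": 0, "dy": 0, "dz": 0, "ax": 0, "ay": 0, "az": 0.75, "grip": 1}, {"dx": 0, "dy": 0, "dz": 0, "ax": 0, "ay": 0, "az": 0.75, "grip": 1}, {"dx": 0, "dy": 0, "dz": 0, "ax": 0, "ay": 0, "az": 0.75, "grip": 1}, {"dx": 0, "dy": 0, "dz": 0, "ax": 0, "ay": 0, "az": 0.75, "grip": 1}, {"dx": 0, "dy": 0, "dz": 0, "ax": 0, "ay": 0, "az": 0.75, "grip": 1}, {"dx": 0, "dy": 0, "dz": 0, "ax": 0, "ay": 0, "az": 0, "grip": 1}, {"dx": 0, "dy": 0, "dz": 0, "ax": 0, "ay": 0, "az": 0, "grip": 1}]}}

```text
clock: 14.75
position: [0.4778, 0.1836, 0.2696]
ee_rot: [0.001, 0.948, -0.318, -0.001]
contact_force: [1.0, 0.1, -1.7]
width: 0.0545
gripper_force: 43.1
```

```bash
python3 go.py .479 .183 .196 -37.2
```

```text
clock 14.75 pos [0.4778 0.1836 0.2696] psi -37.05 w 0.0545 q6 2.448
d mm [ 1.4 -0.4 73.6] turn units [0.02 0.02 0.02]
```

Request:
{"api": "jog_arm", "payload": {"plan": [{"dx": 1.4, "dy": 0, "dz": 10, "ax": 0, "ay": 0, "az": 0, "grip": 1}, {"dx": 0, "dy": 0, "dz": 12, "ax": 0, "ay": 0, "az": 0, "grip": 1}, {"dx": 0, "dy": 0, "dz": 12, "ax": 0, "ay": 0, "az": 0, "grip": 1}, {"dx": 0, "dy": 0, "dz": 12, "ax": 0, "ay": 0, "az": 0, "grip": 1}, {"dx": 0, "dy": 0, "dz": 10, "ax": 0, "ay": 0, "az": 0, "grip": 1}, {"dx": 0, "dy": 0, "dz": 6, "ax": 0, "ay": 0, "az": 0, "grip": 1}, {"dx": 0, "dy": 0, "dz": 0, "ax": 0, "ay": 0, "az": 0, "grip": 1}, {"dx": 0, "dy": 0, "dz": 0, "ax": 0, "ay": 0, "az": 0, "grip": 1}]}}

```text
clock: 15.42
position: [0.4798, 0.1823, 0.2085]
ee_rot: [0.0, 0.948, -0.319, -0.0]
contact_force: [0.0, -0.5, -1.6]
width: 0.0543
gripper_force: 43.2
```

```bash
python3 -c "
from h import *
import go
go.delta(.479,.183,.196,-37.2)
d=cap('side','pics/side4.png'); cv2.imwrite('pics/s4c.png',cv2.resize(d['image'][80:220,210:390,::-1],None,fx=3.5,fy=3.5))"
```

```text
clock 15.4167 pos [0.4798 0.1823 0.2085] psi -37.17 w 0.0543 q6 2.447
d mm [-1.  -0.  12.5] turn units [0.01 0.   0.01]
```

View pics/s4c.png

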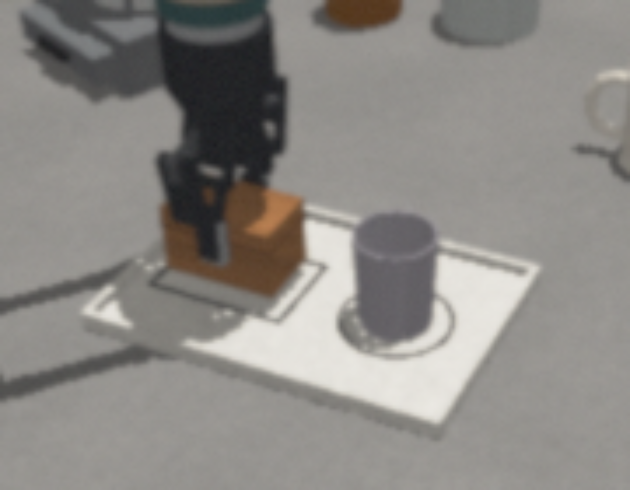

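The box is held level and parallel to the rectangle, and the glass is centred in the circle at crop (396,320). I'll check the box's lower corner numerically before lowering.

```bash
python3 -c "
from h import *
d=dict(np.load('pics/side4.npz'));h=cv2.cvtColor(d['image'],cv2.COLOR_RGB2HSV)
m=cv2.inRange(h,(3,90,40),(22,255,255));m[:120]=0;m[200:]=0;m[:,:250]=0;m[:,310:]=0
cs,_=cv2.findContours(m,0,2);c=max(cs,key=cv2.contourArea)
a=cv2.approxPolyDP(cv2.convexHull(c),2.5,True)[:,0]
th=np.radians(-37.2);X=np.array([np.cos(th),np.sin(th)]);Y=np.array([-X[1],X[0]])
for p in a:
  w=onz(d,p,.017)[0,:2]-[.4785,.1873]; print(p,'rel to rect (side-view centre) tray xy',(w@X*1e3).round(1),(w@Y*1e3).round(1))
"
```

```text
[295 137] rel to rect (side-view centre) tray xy 1.8 93.8
[296 153] rel to rect (side-view centre) tray xy 40.6 27.2
[288 163] rel to rect (side-view centre) tray xy 42.7 -19.8
[258 155] rel to rect (side-view centre) tray xy -45.6 -22.1
[257 139] rel to rect (side-view centre) tray xy -89.4 41.2
[278 132] rel to rect (side-view centre) tray xy -54.5 96.6
```

The corners sit within about 4 mm of ideal, against a margin of 8 mm. Lowering.

Request:
{"api": "jog_arm", "payload": {"plan": [{"dx": 0, "dy": 0, "dz": 3, "ax": 0, "ay": 0, "az": 0, "grip": 1}, {"dx": 0, "dy": 0, "dz": 3, "ax": 0, "ay": 0, "az": 0, "grip": 1}, {"dx": 0, "dy": 0, "dz": 1.5, "ax": 0, "ay": 0, "az": 0, "grip": 1}, {"dx": 0, "dy": 0, "dz": 1, "ax": 0, "ay": 0, "az": 0, "grip": 1}, {"dx": 0, "dy": 0, "dz": 0.5, "ax": 0, "ay": 0, "az": 0, "grip": 1}, {"dx": 0, "dy": 0, "dz": 0, "ax": 0, "ay": 0, "az": 0, "grip": 1}, {"dx": 0, "dy": 0, "dz": 0, "ax": 0, "ay": 0, "az": 0, "grip": 1}]}}

```text
clock: 16.05
position: [0.4798, 0.1823, 0.2]
ee_rot: [-0.0, 0.948, -0.319, 0.0]
contact_force: [0.1, -0.3, -1.7]
width: 0.0544
gripper_force: 43.2
```

Request:
{"api": "jog_arm", "payload": {"plan": [{"dx": 0, "dy": 0, "dz": 0.5, "ax": 0, "ay": 0, "az": 0, "grip": 1}, {"dx": 0, "dy": 0, "dz": 0.5, "ax": 0, "ay": 0, "az": 0, "grip": 1}, {"dx": 0, "dy": 0, "dz": 0, "ax": 0, "ay": 0, "az": 0, "grip": 1}, {"dx": 0, "dy": 0, "dz": 0, "ax": 0, "ay": 0, "az": 0, "grip": 1}]}}

```text
clock: 16.38
position: [0.4798, 0.1823, 0.1989]
ee_rot: [0.0, 0.948, -0.319, 0.0]
contact_force: [-0.2, 0.4, -2.3]
width: 0.0544
gripper_force: 43.2
```

Request:
{"api": "jog_arm", "payload": {"plan": [{"dx": 0, "dy": 0, "dz": 0.6, "ax": 0, "ay": 0, "az": 0, "grip": 1}, {"dx": 0, "dy": 0, "dz": 0.5, "ax": 0, "ay": 0, "az": 0, "grip": 1}, {"dx": 0, "dy": 0, "dz": 0, "ax": 0, "ay": 0, "az": 0, "grip": 1}, {"dx": 0, "dy": 0, "dz": 0, "ax": 0, "ay": 0, "az": 0, "grip": 1}]}}

```text
clock: 16.72
position: [0.4798, 0.1823, 0.1981]
ee_rot: [-0.0, 0.948, -0.319, 0.0]
contact_force: [-0.7, -0.8, 1.0]
width: 0.0546
gripper_force: 43.4
```

The force has gone from -2 to +1 N, so it's touching. One more small step, then release and rise.

Request:
{"api": "jog_arm", "payload": {"plan": [{"dx": 0, "dy": 0, "dz": 0.4, "ax": 0, "ay": 0, "az": 0, "grip": 1}, {"dx": 0, "dy": 0, "dz": 0, "ax": 0, "ay": 0, "az": 0, "grip": 1}, {"dx": 0, "dy": 0, "dz": 0, "ax": 0, "ay": 0, "az": 0, "grip": 0.33}, {"dx": 0, "dy": 0, "dz": 0, "ax": 0, "ay": 0, "az": 0, "grip": 0.26}, {"dx": 0, "dy": 0, "dz": 0, "ax": 0, "ay": 0, "az": 0, "grip": 0.18}, {"dx": 0, "dy": 0, "dz": 0, "ax": 0, "ay": 0, "az": 0, "grip": 0.1}, {"dx": 0, "dy": 0, "dz": 0, "ax": 0, "ay": 0, "az": 0, "grip": 0}, {"dx": 0, "dy": 0, "dz": 0, "ax": 0, "ay": 0, "az": 0, "grip": 0}, {"dx": 0, "dy": 0, "dz": 0, "ax": 0, "ay": 0, "az": 0, "grip": 0}, {"dx": 0, "dy": 0, "dz": 0, "ax": 0, "ay": 0, "az": 0, "grip": 0}]}}

```text
clock: 17.55
position: [0.4798, 0.1823, 0.1974]
ee_rot: [0.0, 0.948, -0.319, 0.0]
contact_force: [0.1, 0.3, -0.0]
width: 0.0853
gripper_force: 0.0
```

Request:
{"api": "jog_arm", "payload": {"plan": [{"dx": 0, "dy": 0, "dz": -8, "ax": 0, "ay": 0, "az": 0, "grip": 0}, {"dx": 0, "dy": 0, "dz": -15, "ax": 0, "ay": 0, "az": 0, "grip": 0}, {"dx": 0, "dy": 0, "dz": -25, "ax": 0, "ay": 0, "az": 0, "grip": 0}, {"dx": 0, "dy": 0, "dz": -30, "ax": 0, "ay": 0, "az": 0, "grip": 0}, {"dx": 0, "dy": 0, "dz": -30, "ax": 0, "ay": 0, "az": 0, "grip": 0}, {"dx": -15, "dy": 20, "dz": -15, "ax": 0, "ay": 0, "az": 0, "grip": 0}, {"dx": -15, "dy": 20, "dz": 0, "ax": 0, "ay": 0, "az": 0, "grip": 0}, {"dx": -15, "dy": 25, "dz": 0, "ax": 0, "ay": 0, "az": 0, "grip": 0}, {"dx": -15, "dy": 25, "dz": 0, "ax": 0, "ay": 0, "az": 0, "grip": 0}, {"dx": -10, "dy": 25, "dz": 0, "ax": 0, "ay": 0, "az": 0, "grip": 0}, {"dx": 0, "dy": 25, "dz": 0, "ax": 0, "ay": 0, "az": 0, "grip": 0}, {"dx": 0, "dy": 25, "dz": 0, "ax": 0, "ay": 0, "az": 0, "grip": 0}, {"dx": 0, "dy": 25, "dz": 0, "ax": 0, "ay": 0, "az": 0, "grip": 0}, {"dx": 0, "dy": 25, "dz": 0, "ax": 0, "ay": 0, "az": 0, "grip": 0}, {"dx": 0, "dy": 0, "dz": 0, "ax": 0, "ay": 0, "az": 0, "grip": 0}, {"dx": 0, "dy": 0, "dz": 0, "ax": 0, "ay": 0, "az": 0, "grip": 0}]}}

```text
clock: 18.88
position: [0.2935, 0.0529, 0.321]
ee_rot: [-0.0, 0.947, -0.32, 0.001]
contact_force: [1.4, -0.1, -0.1]
width: 0.0855
gripper_force: 0.0
```

```bash
python3 -c "
from h import *
t=cap('top','pics/top5.png');s=cap('side','pics/side5.png')
a=cv2.resize(t['image'][130:320,130:320,::-1],(400,400));b=cv2.resize(s['image'][100:220,210:390,::-1],(400,400))
cv2.imwrite('pics/f.png',np.hstack([a,b]))
h=cv2.cvtColor(t['image'],cv2.COLOR_RGB2HSV);m=cv2.inRange(h,(4,90,60),(22,255,255));m[:,:160]=0;m[:,260:]=0;m[:200]=0;m[300:]=0
c=max(cv2.findContours(m,0,2)[0],key=cv2.contourArea)
print(cv2.minAreaRect((onz(t,c[:,0],.061)[:,:2]*1e3).astype(np.float32)),sensors.get_state()['clock'])"
```

```text
((477.8476867675781, 178.8503875732422), (59.834678649902344, 91.92247009277344), 52.852333068847656) 18.9833
```

View pics/f.png

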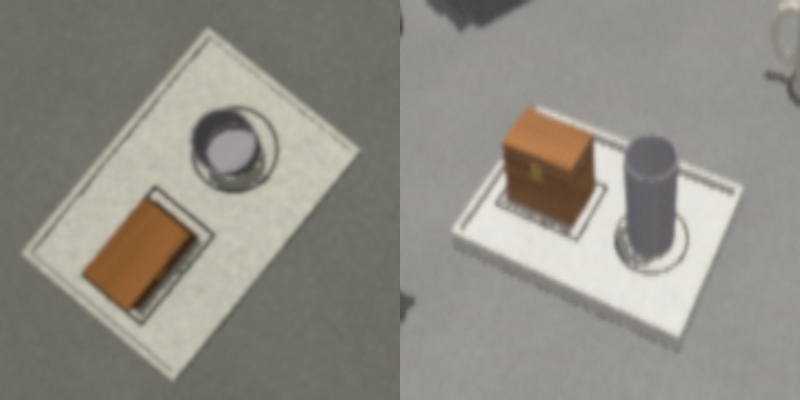

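The final views show the glass upright inside the circle (left panel, about (235,150)). The box sits lid up and aligned within the rectangle, with its measured centre 2–4 mm off against the 8 mm margin. The arm is clear, so I'm handing it in.

```bash
python3 -c "
from rig import manip
print(manip.sign_off())"
```

```text
the job is handed in; nothing more can be done
None
```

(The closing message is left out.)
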